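# Rebuild the key cutter's arbor and hold the clamp nut ready

## Task

Rebuild the upright arbor in the blue chip tray: slide the brass spacer collar down the post fully home, then the steel cutter wheel fully home on top of it, and let go of them. Then carry the red clamp nut over the tray's rim and finish still holding it in the gripper, upright and still, centred about 10 mm above the tip of the post, so that I can check the cutter before it goes on. Never let the nut touch the arbor or its tray, and leave the oil bottle, the jar and the padlock where they are.

Things in the scene. Friction and masses are not known exactly. Their poses are not given: they have to be found in the camera images.
- arbor_shoulder (a point): The seat for the collar: centre of the flat top of the dark round shoulder (68 mm across) from which the steel post rises, in the middle of the blue chip tray. It is 35 mm above the bench. z points up the post; x and y are square to the tray's sides. The tray is fixed to the bench, 220 x 220 mm outside, with a 5 mm floor and a 4 mm thick rim all round that stands 45 mm above the bench. Tray and post stand at a different place and yaw each time.
- arbor_tip (a point): Centre of the flat top of the steel post, 60 mm above the shoulder and 95 mm above the bench. The post is 16 mm thick; its last 4 mm taper to 9 mm at the tip.
- collar_mid (a point): Brass spacer collar: plain ring 44 mm across, 24 mm high, with a 20 mm through bore, about 0.12 kg, loose, lying flat. The point is at its centre, half-way up; z is its axis. Fully home, this point is 12 mm above the shoulder. It, the cutter wheel and the nut lie on the mat and swap places from one start to the next.
- cutter_mid (a point): Steel cutter wheel: flat ring 60 mm across (fine dark teeth round its edge), 10 mm thick, with a 20 mm through bore, about 0.14 kg, loose, lying flat. The point is at its centre, half-way up; z is its axis. Fully home on the collar, this point is 29 mm above the shoulder. Either face may be up.
- nut_mid (a point): Red plastic clamp nut: hand nut 40 mm across, 30 mm high, closed on top, with a 20 mm bore 18 mm deep opening downwards, about 0.09 kg, loose, standing upright. The point is at its centre, half-way up, 15 mm above its underside; z is its axis, up at the start. With its underside 10 mm above the post's tip this point is 25 mm above the tip.
- mat: Black rubber mat, fixed, 240 x 200 x 4 mm (x, y, z); the collar, cutter wheel and nut lie on it, so their undersides start 4 mm above the bench. Origin at the centre of its underside.
- oil: Bystander: small white oil bottle with red cap, upright, 36 mm thick, 85 mm tall, between mat and tray. Origin at the centre of its underside. To be left alone.
- jar: Bystander: amber glass jar with a dark lid, upright, 68 mm thick, 90 mm tall, beyond the mat and tray. Origin at the centre of its underside. To be left alone.
- padlock: Bystander: brass padlock lying flat beyond the tray, about 76 x 48 x 20 mm, shackle to its +x. Origin under its middle. To be left alone.
There are look-alikes about, which are no part of the job. What is shaped like the part that bears cutter_mid but purple is not meant. Leave any black look-alike of the part that bears collar_mid alone.

How it is judged:
On the way, in this order (a step that is already met when the one before it is completed fails the run):
1. the collar is fully home on the shoulder and let go (horizontal distance between collar_mid and arbor_shoulder below 0.004 m and z of collar_mid in the frame of arbor_shoulder between 0.009 and 0.0145 m and angle between the z axis of collar_mid and the z axis of arbor_shoulder, either way round below 0.06 rad and contact force between collar and the fingers below 0.1 N), for 0.2 s.
2. the cutter wheel is fully home on the collar and let go (horizontal distance between each of collar_mid, cutter_mid and arbor_shoulder below 0.004 m and z of collar_mid in the frame of arbor_shoulder between 0.009 and 0.0145 m and angle between the z axis of each of collar_mid, cutter_mid and the z axis of arbor_shoulder, either way round below 0.06 rad and z of cutter_mid in the frame of arbor_shoulder between 0.026 and 0.0315 m and contact force between cutter and the fingers below 0.1 N), for 0.2 s.
At the end, for the whole second after the job is handed in: Collar and cutter on the post, centred within 4 mm, flat, fully home (within 2.5 mm), not held; nut held by the fingers alone, still, upright within 7 degrees, axis within 5 mm of the post, underside 4 to 20 mm above the tip (10 asked), touching neither arbor nor cutter (all of step 2 and contact force between collar and the fingers below 0.1 N and horizontal distance between nut_mid and arbor_tip below 0.005 m and z of nut_mid in the frame of arbor_tip between 0.019 and 0.035 m and angle between nut_mid's own z axis and vertical below 0.12 rad and linear speed of nut below 0.02 m/s and contact force between nut and the fingers above 0.8 N and contact force between nut and arbor below 0.05 N and contact force between nut and cutter below 0.05 N); the arm keeps its last pose, push and grip.
It fails at once if the nut touches the arbor or its tray (contact force between nut and arbor above 0.3 N).
It fails at once if the oil bottle is shifted by more than 20 mm (distance of oil from where it was at the start of the episode above 0.02 m).
It fails at once if the glass jar is shifted by more than 20 mm (distance of jar from where it was at the start of the episode above 0.02 m).
It fails at once if the padlock is shifted by more than 20 mm (distance of padlock from where it was at the start of the episode above 0.02 m).
It also fails if it takes over 72 s, if anything falls off the work surface, if the arm or the gripper's body presses on something with over 40 N, if the wrist force passes 120 N, or if a joint passes its speed limit or range.

## Robot

A 7-joint arm with a two-finger parallel gripper is mounted at the origin on the work surface. World frame = base frame: x ahead of the robot, y to its left, z up, the work surface at z = 0. Lengths are in m, angles in rad, forces in N, time in s.
With the tool pointing down it reaches from about 0.425 to 0.925 m from the base axis. Payload 6.8 kg.
Tool frame: the origin (TCP) lies at the very end of the fingers, on their centre line; the grasp point (between the pads) lies 19 mm behind it; z points along the fingers, y is the line along which they close (so a half turn about z gives the same grasp; the last joint's range is limited). The gripper opens to 85 mm and grips with 20 to 120 N. Pads are 22 mm wide; open, the fingers measure 114 mm over their backs; the gripper's body (76 mm by 85 mm) begins 54 mm behind the grasp point. The pads swing forward as they close: fully open they stand 13 mm farther back than shut.
Start: joints at [1.178, 0.477, 0.022, 1.555, -0.011, 1.109, -0.083], TCP at [0.19, -0.648, 0.231] pointing down, gripper open.
Joint ranges: [-2.96, 2.96], [-0.34, 2.1], [-1.41, 1.46], [0.24, 2.44], [-1.37, 4.51], [0.17, 1.92], [-2.96, 2.96]. Speed limits (rad/s): [2.39, 2.39, 3.14, 3.14, 3.14, 3.14, 3.14].

## Interface

Orientations are given as a rotation vector (axis times angle).
In Python, from bench import get_obs, viewer, r gives the robot as it stands. The module is installed in compiled form; this text tells all that it offers.
- The arm moves only by the tool play_rows, never from a script. Its argument "commands" is a list that holds one entry, the list of rows, each a list of 5 numbers: the gripper's target within -1 to 1 (shut at 1, half-way at 0, fully open at -1), then the shift along the tool's x, y, z scaled (see below), then the turn about the tool's z scaled (see below). A call has 1 to 12 rows; each row is the pose to reach, as a shift and turn from the pose commanded when the call began, along the tool's axes at that moment; what a row does not reach only later rows make up. The controller multiplies each number of a shift by 0.2 m and each number of a turn by pi/2 rad. A row lasts 1/12 s, in which the tool goes at most 41.7 mm and 7.16 degrees, less where a joint would pass 70% of its speed; a pose out of reach is approached as far as the arm can. A call with a number of a shift or a turn outside -1 to 1 is refused whole. A call with a gripper value outside its range is refused whole. The fingers move at their own pace and stop on an object; "grip_force" is the grip in N (left out, the last holds). Time passes only in rows, so rows that repeat a pose let the fingers close. It gives the time, the measured TCP pose, the force, the opening and the grip force at its end, in the units of the state.
- get_obs(): the state, without advancing time (a new reading comes with each control period).
- viewer.grab_frame(name): name is "scene" or "top" or "wrist"; returns a dict with "pixels" (480x640x3 uint8, red, green, blue), "fovy" (degrees; the focal length in pixels is half the picture's height over the tangent of half this angle, whatever the lens; pixels are square), "cx", "cy" (the principal point, pixels), "world_to_cam" (4x4, takes a point from world to camera coordinates); the wrist camera has in their place "hand_eye" (4x4, takes a point from camera to tool coordinates, whose origin is the TCP and whose axes are the flange's). Camera axes: x right, y up, looking along -z (the intrinsics and any distortion apply to the point x, -y, -z); pixel columns grow to the right and rows downward; lengths in m; the calibration is good to about 2 mm. A picture is of the moment at which its call begins: read the wrist's pose just before it. There is no depth.
- r.hand_in(): hands the job in; it is judged then, once.
Trained networks look in a picture, given as the dict that the camera call returned (one of the last four; its "shot" number tells which), for a name from the list of things; names that differ only in an ending like _2 or _b are one class to them, and where a whole thing is asked for, a point or a joint stands for the part that bears it (a point fixed in the world has none). Each returns a list of dicts, best first, with "score" (0 to 1); they miss things now and then, are a little off and sometimes report something else, mostly with a low value. They report only what shows in the picture. A call takes as long as a camera call. They do not tell look-alikes from the thing itself.
- viewer.trace(picture, thing): "pixels" (480x640 bool, what is visible of it) and "rect" ([left, top, right, bottom] in pixels, round what is visible of it).
The state is a dict: "clock": time; "joints": joint angles; "qvel": joint speeds; "tau": joint torques, N m; "tcp_pos": TCP position; "orientation": TCP orientation; "contact_force": force on the tool from outside, world axes, zero at the start; "moment": the same for the moment, N m; "grip_width": finger opening in m; "gripper_force": force on a finger pad.
Only numpy, scipy, OpenCV 4.12 (cv2) and the standard library are available. Lean on these libraries where they do the work, as an engineer would, in place of code of your own. Each camera call takes 0.05 s, during which the arm holds its last target. There are 200 camera calls.

## Working session

There is one attempt and no reset: what is moved stays moved. The work goes in short steps, Python scripts to look and compute and a tool call to move; the robot and the scene stay as the last step left them, time stands still between calls to the robot, and variables do not carry over. Pictures are saved under pics/ and viewed, at most 10 in all, crops included, and the job is handed in when it is done.

Besides the shell and the picture viewer there is one more tool, called after ">>>" as name(argument=value, ...), one argument or row to a line, values as JSON. play_rows: Moves the arm, as the interface text tells. Shifts and turns lie within -1 to 1; 1 stands for 0.2 m of shift or pi/2 rad of turn. Its arguments: {"type":"object","properties":{"commands":{"type":"array","items":{"type":"array","items":{"type":"array","items":{"type":"number","minimum":-1,"maximum":1}}}},"grip_force":{"type":"number"}},"required":["commands"]}

```bash
mkdir -p pics
cat > h.py <<'E'
import numpy as np, cv2
from scipy.spatial.transform import Rotation as R
from bench import get_obs, viewer, r
def cam(name):
    o=get_obs(); f=viewer.grab_frame(name)
    if 'world_to_cam' in f: W=np.array(f['world_to_cam'])
    else:
        T=np.eye(4);T[:3,:3]=R.from_rotvec(o['orientation']).as_matrix();T[:3,3]=o['tcp_pos']
        W=np.linalg.inv(T@np.array(f['hand_eye']))
    f['W']=W; f['F']=240/np.tan(np.radians(f['fovy'])/2); return f
def proj(f,P):
    P=np.atleast_2d(P); c=P@f['W'][:3,:3].T+f['W'][:3,3]
    return np.c_[f['cx']+f['F']*c[:,0]/-c[:,2], f['cy']-f['F']*c[:,1]/-c[:,2]]
def ray(f,uv):
    u,v=uv; d=np.array([(u-f['cx'])/f['F'],-(v-f['cy'])/f['F'],-1.])
    C=np.linalg.inv(f['W']); return C[:3,3],C[:3,:3]@d
def onz(f,uv,z):
    o,d=ray(f,uv); return o+d*(z-o[2])/d[2]
def save(f,n): cv2.imwrite('pics/'+n,f['pixels'][:,:,::-1])
E
python3 - <<'E'
from h import *
print(get_obs())
for n in('scene','top','wrist'):
    f=cam(n); save(f,n+'0.png'); print(n,[k for k in f if k not in('pixels',)],f['fovy'],f['cx'],f['cy'],f['W'].round(3).tolist())
    for t in ['arbor_shoulder','arbor_tip','collar_mid','cutter_mid','nut_mid','mat','oil','jar','padlock']:
        try:
            for d in viewer.trace(f,t):
                m=d['pixels']; ys,xs=np.nonzero(m); c=f['pixels'][m].mean(0)
                print(' ',t,round(d['score'],2),np.round(d['rect']).tolist(),[round(xs.mean(),1),round(ys.mean(),1)],c.round(), onz(f,(xs.mean(),ys.mean()),.02).round(3)[:2])
        except Exception as e: print(t,e)
E
cd pics; python3 -c "
import cv2
cv2.imwrite('ab.png',cv2.imread('top0.png'))"
```

```text
{'clock': 0.0, 'joints': array([ 1.17786925,  0.47778147,  0.02235686,  1.55649757, -0.01148744,
        1.10929744, -0.08308927]), 'qvel': array([-2.97812462e-05,  2.27276924e-03,  6.38551728e-05, -3.94645532e-05,
       -2.22427284e-04,  1.62518986e-03, -1.61179420e-03]), 'tau': array([-8.97264945e-04, -5.96456265e+01,  1.60772033e+00, -2.81201577e+01,
        1.25164585e-02,  9.48095578e-03, -4.98522738e-06]), 'tcp_pos': array([ 0.1894662 , -0.64722311,  0.23031908]), 'orientation': array([-3.10799374e+00, -4.45672488e-01,  6.56052365e-04]), 'contact_force': array([ 0.30975544, -0.55480441, -0.62771286]), 'moment': array([ 0.03603261, -0.02371297,  0.04027124]), 'gripper_force': 0.0, 'grip_width': 0.08550439984275847}
scene ['fovy', 'cx', 'cy', 'world_to_cam', 'shot', 'W', 'F'] 45.95094088401973 308.6882523538654 233.75347262746078 [[0.622, 0.783, 0.001, -0.304], [-0.556, 0.44, 0.705, 0.235], [0.552, -0.439, 0.709, -1.323], [0.0, 0.0, 0.0, 1.0]]
  arbor_shoulder 0.55 [324.0, 157.0, 477.0, 278.0] [np.float64(400.4), np.float64(214.6)] [22. 45. 88.] [0.534 0.192]
  arbor_tip 0.77 [3
[... 2601 characters left out ...]
8. 45.] [ 0.508 -0.206]
  oil 0.77 [301.0, 248.0, 319.0, 269.0] [np.float64(306.9), np.float64(255.4)] [188. 149. 136.] [ 0.519 -0.013]
  jar 0.97 [307.0, 121.0, 346.0, 161.0] [np.float64(324.0), np.float64(141.2)] [102.  90.  84.] [ 0.757 -0.045]
  padlock 0.84 [239.0, 132.0, 264.0, 167.0] [np.float64(250.3), np.float64(145.9)] [182. 157.  95.] [0.745 0.108]
  padlock 0.37 [340.0, 196.0, 462.0, 334.0] [np.float64(401.3), np.float64(262.2)] [50. 48. 45.] [ 0.508 -0.206]
wrist ['fovy', 'cx', 'cy', 'hand_eye', 'shot', 'W', 'F'] 71.88675841773302 321.4278815651525 241.64003791242345 [[0.28, -0.96, 0.001, -0.675], [0.917, 0.267, -0.295, 0.038], [0.283, 0.083, 0.955, -0.38], [0.0, 0.0, 0.0, 1.0]]
```

View pics/top0.png

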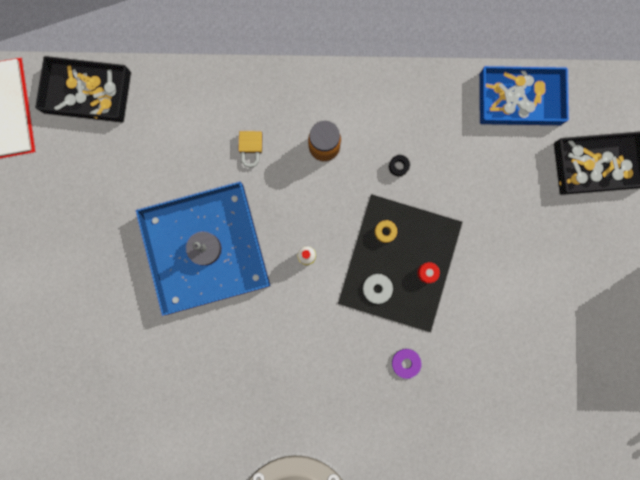

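View pics/scene0.png

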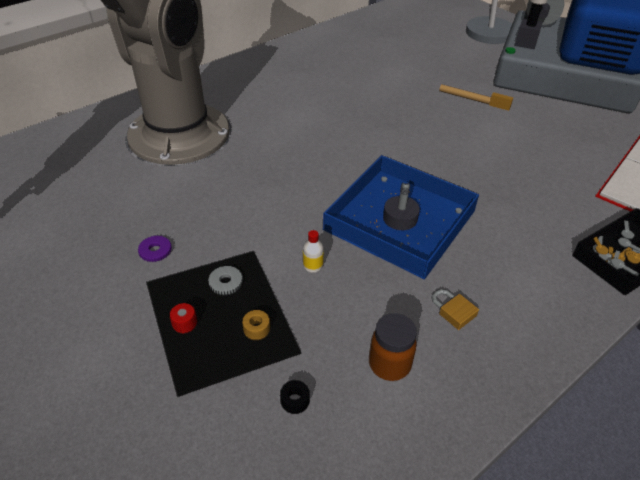

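>>> play_rows(
  commands=[
    [[-1,0.2,-0.16,0,0],[-1,0.4,-0.32,0,0],[-1,0.6,-0.48,0,0],[-1,0.8,-0.64,0,0],[-1,1.0,-0.8,0,0],[-1,1.0,-0.8,0,0]],
  ],
)

```text
clock: 2.0
tcp_pos: [0.3339, -0.4414, 0.2316]
orientation: [3.109, 0.445, 0.0]
contact_force: [0.8, -0.6, -0.4]
grip_width: 0.0855
gripper_force: 0.0
```

>>> play_rows(
  commands=[
    [[-1,0.2,-0.16,0,0],[-1,0.4,-0.32,0,0],[-1,0.6,-0.48,0,0],[-1,0.8,-0.64,0,0],[-1,0.9,-0.75,0,0],[-1,0.9,-0.75,0,0],[-1,0.9,-0.75,0,0]],
  ],
)

```text
clock: 2.58
tcp_pos: [0.4676, -0.2419, 0.2318]
orientation: [-3.106, -0.461, -0.004]
contact_force: [-0.9, -0.1, -0.2]
grip_width: 0.0855
gripper_force: 0.0
```

```bash
cat >> h.py <<'E'
def find(f,t,z,rgb=None,n=9):
    for d in viewer.trace(f,t)[:n]:
        m=d['pixels']; ys,xs=np.nonzero(m); c=f['pixels'][m].mean(0)
        q=(xs.mean(),ys.mean()); rc=np.array(d['rect']); qc=((rc[0]+rc[2])/2,(rc[1]+rc[3])/2)
        print(' ',t,round(d['score'],2),np.round(rc).tolist(),np.round(q,1),c.round(),'centroid',onz(f,q,z).round(4)[:2],'rectc',onz(f,qc,z).round(4)[:2])
E
python3 - <<'E'
from h import *
o=get_obs();print(o['clock'],o['tcp_pos'],o['orientation'])
f=cam('wrist'); save(f,'w1.png'); print(np.round(f['hand_eye'],4).tolist(), f['F'])
for t,z in [('collar_mid',.016),('cutter_mid',.009),('nut_mid',.019)]: find(f,t,z)
E
```

```text
2.5833 [ 0.46756424 -0.2418716   0.23178805] [-3.10564589 -0.46114874 -0.00440776]
[[-0.0011, 0.9555, 0.2951, 0.0755], [1.0, 0.0012, -0.0003, -0.0006], [-0.0006, 0.2951, -0.9555, -0.1433], [0.0, 0.0, 0.0, 1.0]] 331.01907500151543
  collar_mid 0.6 [264.0, 71.0, 310.0, 119.0] [286.7  93.8] [174. 126.  30.] centroid [ 0.5719 -0.1733] rectc [ 0.571  -0.1737]
  cutter_mid 0.8 [242.0, 307.0, 292.0, 351.0] [267.2 326.2] [109.  43. 146.] centroid [ 0.3062 -0.2188] rectc [ 0.3022 -0.2192]
  cutter_mid 0.67 [219.0, 174.0, 276.0, 231.0] [247.6 200.9] [147. 151. 146.] centroid [ 0.4537 -0.1592] rectc [ 0.4521 -0.1597]
  cutter_mid 0.63 [324.0, 178.0, 362.0, 218.0] [344.7 200.4] [186.  26.  21.] centroid [ 0.4857 -0.2627] rectc [ 0.4874 -0.2602]
  cutter_mid 0.48 [175.0, 0.0, 441.0, 290.0] [307.2 149.7] [24. 24. 22.] centroid [ 0.5259 -0.2076] rectc [ 0.5304 -0.207 ]
  nut_mid 0.88 [324.0, 178.0, 362.0, 220.0] [344.7 200.1] [185.  26.  21.] centroid [ 0.4874 -0.2614] rectc [ 0.4883 -0.2593]
```

View pics/w1.png

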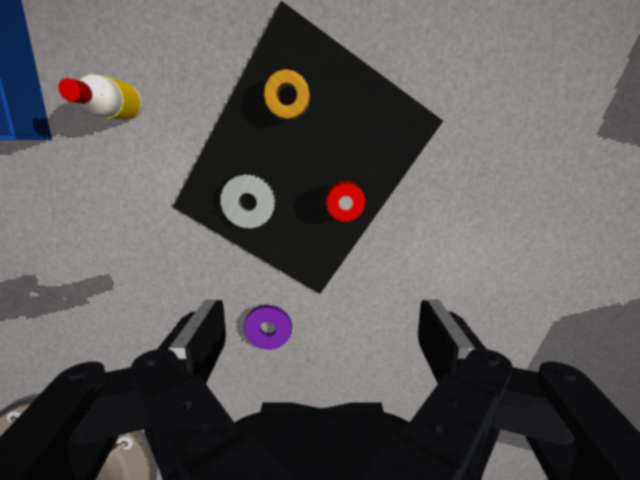

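```bash
cat >> h.py <<'E'
def plan(p,yaw=None):
    o=get_obs(); M=R.from_rotvec(o['orientation']).as_matrix(); d=M.T@(np.array(p)-o['tcp_pos'])
    y0=np.arctan2(M[1,0],M[0,0]); print('t',round(o['clock'],2),'tcp',o['tcp_pos'].round(4),'yaw',np.degrees(y0).round(1),'tilt',np.degrees(np.arccos(-M[2,2])).round(2),'shift units',(d/.2).round(3), 'turn', None if yaw is None else round(-(yaw-y0)/(np.pi/2),3))
E
python3 - <<'E'
from h import *
plan([.572,-.173,.13])
E
```

```text
t 2.78 tcp [ 0.463  -0.2499  0.2313] yaw 16.2 tilt 0.05 shift units [ 0.631 -0.217  0.506] turn None
```

>>> play_rows(
  commands=[
    [[-1,0.16,-0.05,0.13,0],[-1,0.32,-0.11,0.26,0],[-1,0.48,-0.16,0.4,0],[-1,0.631,-0.217,0.506,0],[-1,0.631,-0.217,0.506,0],[-1,0.631,-0.217,0.506,0],[-1,0.631,-0.217,0.506,0]],
  ],
)

```text
clock: 3.37
tcp_pos: [0.5718, -0.1735, 0.1299]
orientation: [3.11, 0.442, -0.002]
contact_force: [0.3, -1.0, 0.9]
grip_width: 0.0855
gripper_force: 0.0
```

Run:
```python
from h import *
f=cam('wrist'); save(f,'w2.png')
find(f,'collar_mid',.016)
# brass top ring: fit by colour hull ellipse at z=.028
p=f['pixels'].astype(int); m=((p[...,0]>110)&(p[...,0]-p[...,2]>70)&(p[...,1]>70)).astype(np.uint8)
cs=cv2.findContours(m,cv2.RETR_CCOMP,cv2.CHAIN_APPROX_NONE)
for c,h in zip(cs[0],cs[1][0]):
    if len(c)>40:
        e=cv2.fitEllipse(c); print(h[3]>=0,np.round(e[0],1),np.round(e[1],1),'z28',onz(f,e[0],.028).round(4),'z16',onz(f,e[0],.016).round(4))
print(proj(f,[[.572,-.173,.028]]))
plan([.572,-.173,.006])
```

```text
collar_mid 0.93 [383.0, 25.0, 452.0, 102.0] [416.8  63.5] [24. 24. 25.] centroid [ 0.7111 -0.2019] rectc [ 0.7115 -0.2026]
  collar_mid 0.81 [295.0, 209.0, 353.0, 268.0] [322.3 239.4] [187. 137.  34.] centroid [ 0.5698 -0.1743] rectc [ 0.571  -0.1754]
False [393.2 362.3] [14.7 17. ] z28 [ 0.4826 -0.2641  0.028 ] z16 [ 0.4747 -0.2696  0.016 ]
False [102.7 251.1] [47.4 76.3] z28 [ 0.5165 -0.011   0.028 ] z16 [ 0.5103 -0.0041  0.016 ]
False [322.8 240.7] [54.1 57.2] z28 [ 0.5724 -0.1739  0.028 ] z16 [ 0.5689 -0.175   0.016 ]
True [323.2 241.5] [22.2 25.8] z28 [ 0.5719 -0.1744  0.028 ] z16 [ 0.5683 -0.1755  0.016 ]
[[321.53070898 240.84648038]]
t 3.47 tcp [ 0.572  -0.1741  0.131 ] yaw 16.1 tilt 0.1 shift units [ 0.002 -0.006  0.625] turn None
```

View pics/w2.png

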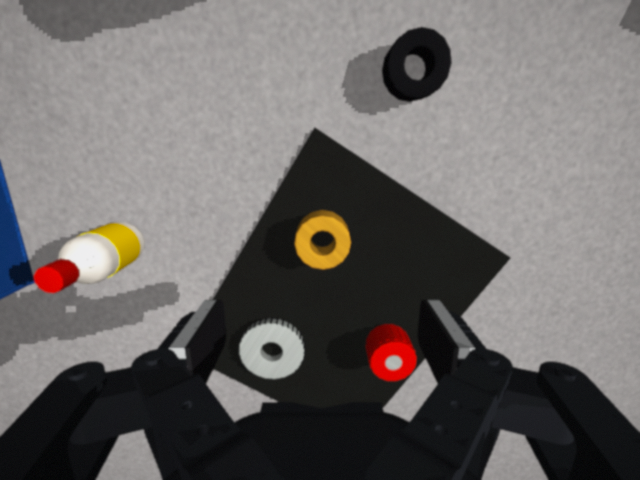

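>>> play_rows(
  commands=[
    [[-1,0,0,0.15,0],[-1,0,0,0.3,0],[-1,0,0,0.45,0],[-1,0,0,0.55,0],[-1,0,0,0.61,0],[-1,0,0,0.61,0],[1,0,0,0.61,0],[1,0,0,0.61,0],[1,0,0,0.61,0],[1,0,0,0.61,0],[1,0,0,0.61,0],[1,0,0,0.61,0]],
  ],
  grip_force=40,
)

```text
clock: 4.47
tcp_pos: [0.5739, -0.172, 0.0102]
orientation: [3.108, 0.445, 0.004]
contact_force: [-1.7, 0.4, 8.0]
grip_width: 0.0424
gripper_force: 39.8
```

>>> play_rows(
  commands=[
    [[1,0,0,-0.1,0],[1,0,0,-0.25,0],[1,0,0,-0.45,0],[1,0,0,-0.65,0],[1,0.0,0,-0.85,0],[1,0.04,-0.2,-0.95,0],[1,0.08,-0.4,-0.95,0],[1,0.11,-0.6,-0.95,0],[1,0.14,-0.8,-0.95,0],[1,0.16,-0.95,-0.95,0],[1,0.16,-1,-0.95,0],[1,0.16,-1,-0.95,0]],
  ],
)

```text
clock: 5.47
tcp_pos: [0.5464, 0.0336, 0.199]
orientation: [-3.107, -0.456, -0.002]
contact_force: [0.4, -0.0, -1.6]
grip_width: 0.0428
gripper_force: 41.3
```

>>> play_rows(
  commands=[
    [[1,0.03,-0.15,0,0],[1,0.06,-0.3,0,0],[1,0.1,-0.45,0,0],[1,0.13,-0.6,0,0],[1,0.15,-0.7,0,0],[1,0.15,-0.8,0,0],[1,0.15,-0.8,0,0],[1,0.15,-0.8,0,0],[1,0.15,-0.8,0,0]],
  ],
)

```text
clock: 6.22
tcp_pos: [0.5318, 0.1892, 0.1982]
orientation: [3.109, 0.442, 0.0]
contact_force: [0.9, -0.2, -1.2]
grip_width: 0.0423
gripper_force: 41.3
```

Run:
```python
from h import *
plan([.53,.2,.2])
f=cam('wrist'); save(f,'w3.png'); np.save('w3W.npy',f['W'])
for t in('arbor_shoulder','arbor_tip'): find(f,t,.035)
```

```text
t 6.22 tcp [0.5318 0.1892 0.1982] yaw 16.2 tilt 0.08 shift units [ 0.006 -0.054 -0.009] turn None
  arbor_shoulder 0.58 [179.0, 95.0, 443.0, 336.0] [311.6 193.7] [ 29.  69. 131.] centroid [0.5556 0.2059] rectc [0.536  0.2008]
  arbor_tip 0.65 [178.0, 94.0, 445.0, 330.0] [311.7 194. ] [ 30.  69. 131.] centroid [0.5553 0.2057] rectc [0.5387 0.2012]
```

View pics/w3.png

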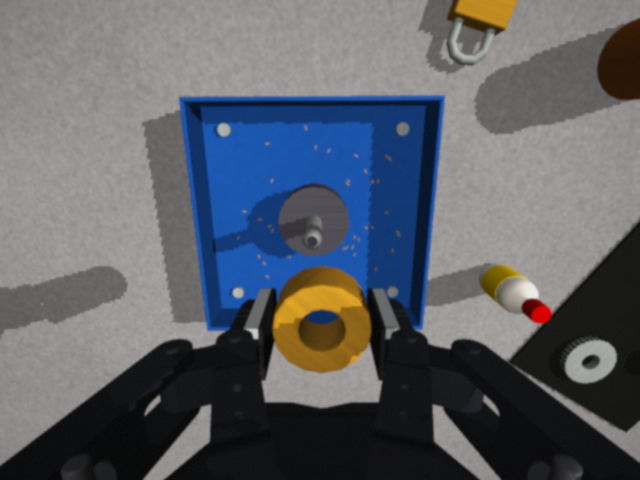

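Run:
```python
from h import *
f=cam('wrist'); o=get_obs()
p=f['pixels']; c=cv2.resize(p[170:380,250:400],None,fx=4,fy=4,interpolation=cv2.INTER_CUBIC)[:600]; 
c=np.hstack([cv2.resize(p[180:280,260:360],(400,400),interpolation=cv2.INTER_CUBIC),cv2.resize(p[260:380,260:380],(400,400),interpolation=cv2.INTER_CUBIC)])
cv2.imwrite('pics/w3c.png',c[:,:,::-1])
s=p[180:275,260:370].astype(int); g=((s.max(2)-s.min(2)<28)).astype(np.uint8)  # grey shoulder+post
n,l,st,ce=cv2.connectedComponentsWithStats(g); print(st[:,:5].tolist() if n<12 else n)
k=1+st[1:,4].argmax(); cs=max(cv2.findContours((l==k).astype(np.uint8),cv2.RETR_EXTERNAL,cv2.CHAIN_APPROX_NONE)[0],key=len)
e=cv2.fitEllipse(cs); q=np.add(e[0],(260,180)); print('shoulder',q,e[1],onz(f,q,.035))
for u in [(313,239),(314,240),(315,241)]: print(u,onz(f,u,.095).round(4))
s=p.astype(int); m=((s[...,0]>100)&(s[...,0]-s[...,2]>70)&(s[...,1]>60)).astype(np.uint8); m[:255]=0;m[390:]=0;m[:,:250]=0;m[:,400:]=0
cs=cv2.findContours(m,cv2.RETR_CCOMP,cv2.CHAIN_APPROX_NONE)
for c in cs[0]:
    if len(c)>60: e=cv2.fitEllipse(c); print(np.round(e[0],1),np.round(e[1],1),cv2.boundingRect(c),onz(f,e[0],o['tcp_pos'][2]+.018)-o['tcp_pos'])
print(proj(f,o['tcp_pos']+[0,0,.018]),o['tcp_pos'])
```

```text
26
shoulder [313.61129761 219.71669388] (68.07625579833984, 69.86962890625) [0.53212072 0.1976897  0.035     ]
(313, 239) [0.5313 0.1966 0.095 ]
(314, 240) [0.5307 0.1957 0.095 ]
(315, 241) [0.5301 0.1947 0.095 ]
[322.7 322.4] [ 93.8 103. ] (273, 267, 98, 105) [ 7.34561861e-04 -8.39043963e-05  1.80000000e-02]
[321.4 329.5] [41.4 48.5] (297, 308, 50, 43) [-0.00272953 -0.00053034  0.018     ]
[[321.98766334 323.80214927]] [0.53157228 0.18984229 0.1981318 ]
```

View pics/w3c.png

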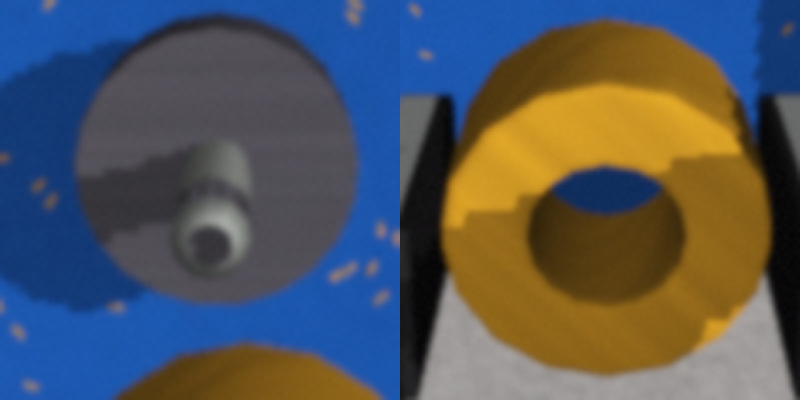

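Run:
```python
from h import *
plan([.5324,.1972,.112])
```

```text
t 6.42 tcp [0.5316 0.1898 0.1981] yaw 16.2 tilt 0.04 shift units [ 0.014 -0.034  0.431] turn None
```

>>> play_rows(
  commands=[
    [[1,0.014,-0.034,0.1,0],[1,0.014,-0.034,0.25,0],[1,0.014,-0.034,0.4,0],[1,0.014,-0.034,0.43,0],[1,0.014,-0.034,0.43,0],[1,0.014,-0.034,0.43,0],[1,0.014,-0.034,0.43,0],[1,0.014,-0.034,0.43,0]],
  ],
)

```text
clock: 7.08
tcp_pos: [0.5331, 0.1992, 0.114]
orientation: [-3.109, -0.445, -0.005]
contact_force: [0.1, 0.1, -0.8]
grip_width: 0.0421
gripper_force: 41.4
```

Run:
```python
from h import *
plan([.5324,.1972,.042])
f=cam('wrist'); save(f,'w4.png'); p=f['pixels']; c=cv2.resize(p[200:400,220:420],(600,600),interpolation=cv2.INTER_CUBIC)
cv2.imwrite('pics/w4c.png',c[:,:,::-1])
```

```text
t 7.08 tcp [0.5331 0.1992 0.114 ] yaw 16.3 tilt 0.19 shift units [-0.007  0.009  0.36 ] turn None
```

View pics/w4c.png

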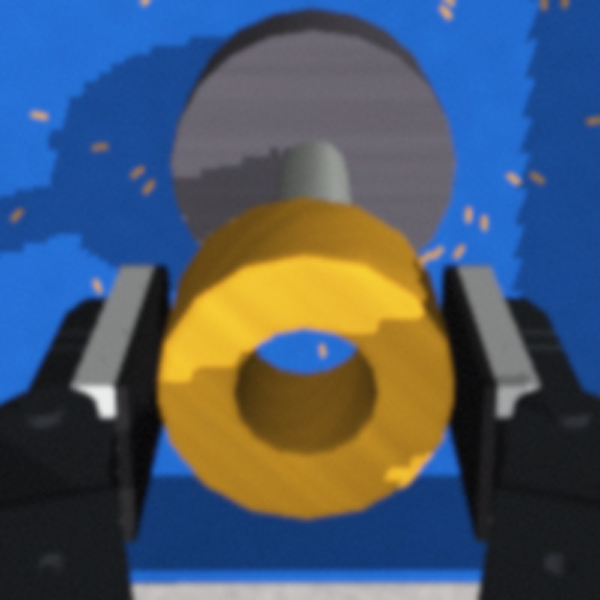

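>>> play_rows(
  commands=[
    [[1,-0.007,0.011,0.01,0],[1,-0.007,0.011,0.01,0],[1,-0.007,0.011,0.01,0],[1,-0.007,0.011,0.01,0]],
  ],
)

```text
clock: 7.47
tcp_pos: [0.5311, 0.1962, 0.1102]
orientation: [3.11, 0.446, 0.0]
contact_force: [0.1, 0.6, -1.7]
grip_width: 0.0426
gripper_force: 41.4
```

Run:
```python
from h import *
plan([.5324,.1972,.042])
f=cam('wrist'); save(f,'w5.png'); p=f['pixels']
# fit circle of shoulder top: grey pixels, left/right edges by projection search
s=p.astype(int); g=((s.max(2)-s.min(2)<28)&(s.max(2)>60))
from scipy.optimize import minimize
a=np.linspace(0,2*np.pi,180)
def edge(c,rr):
    q=proj(f,np.c_[c[0]+rr*np.cos(a),c[1]+rr*np.sin(a),np.full(180,.035)]).round().astype(int); return q
best=[]
for x in np.arange(.524,.537,.0005):
  for y in np.arange(.190,.204,.0005):
    qi,qo=edge((x,y),.0325),edge((x,y),.0355)
    k=(qi[:,1]<270); best.append((g[qi[k,1],qi[k,0]].mean()-g[qo[k,1],qo[k,0]].mean(),x,y))
best.sort(reverse=True); b=np.array(best[:15]); print(b[0],b.mean(0))
o=get_obs()['tcp_pos']
m=((s[...,0]>100)&(s[...,0]-s[...,2]>70)&(s[...,1]>60)).astype(np.uint8); m[:255]=0;m[390:]=0;m[:,:250]=0;m[:,400:]=0
cs=cv2.findContours(1-m,cv2.RETR_CCOMP,cv2.CHAIN_APPROX_NONE)
y=f['pixels']; 
print('tcp proj',proj(f,o+[0,0,.018]),'post at tip height should be', proj(f,[b.mean(0)[1],b.mean(0)[2],.035]))
```

```text
t 7.47 tcp [0.5311 0.1962 0.1102] yaw 16.3 tilt 0.01 shift units [ 0.008 -0.003  0.341] turn None
[0.78181818 0.5295     0.197     ] [0.72365134 0.52996667 0.19706667]
tcp proj [[322.67822128 323.65939454]] post at tip height should be [[320.52644664 253.8443934 ]]
```

>>> play_rows(
  commands=[
    [[1,0.008,-0.004,0.0,0],[1,0.008,-0.004,0.05,0],[1,0.008,-0.004,0.1,0],[1,0.008,-0.004,0.15,0],[1,0.008,-0.004,0.18,0],[1,0.008,-0.004,0.18,0],[1,0.008,-0.004,0.18,0]],
  ],
)

```text
clock: 8.1
tcp_pos: [0.5319, 0.1973, 0.0733]
orientation: [3.109, 0.446, -0.002]
contact_force: [-0.2, -0.3, -1.6]
grip_width: 0.0426
gripper_force: 41.4
```

>>> play_rows(
  commands=[
    [[1,0,0,0.05,0],[1,0,0,0.1,0],[1,0,0,0.14,0],[1,0,0,0.155,0],[1,0,0,0.155,0],[1,0,0,0.155,0]],
  ],
)

```text
clock: 8.6
tcp_pos: [0.5323, 0.1975, 0.0428]
orientation: [3.11, 0.446, -0.001]
contact_force: [0.4, 0.3, -0.0]
grip_width: 0.0421
gripper_force: 41.4
```

Release, then rise straight up and look.

>>> play_rows(
  commands=[
    [[-1,0,0,0,0],[-1,0,0,0,0],[-1,0,0,0,0],[-1,0,0,0,0],[-1,0,0,-0.1,0],[-1,0,0,-0.25,0],[-1,0,0,-0.4,0],[-1,0,0,-0.55,0],[-1,0,0,-0.65,0],[-1,0,0,-0.65,0],[-1,0,0,-0.65,0],[-1,0,0,-0.65,0]],
  ],
)

```text
clock: 9.6
tcp_pos: [0.5319, 0.1971, 0.1725]
orientation: [3.109, 0.446, -0.001]
contact_force: [-1.0, -0.6, -0.1]
grip_width: 0.0858
gripper_force: 0.0
```

Run:
```python
from h import *
f=cam('wrist'); save(f,'w6.png'); p=f['pixels']; c=cv2.resize(p[140:340,220:420],(600,600),interpolation=cv2.INTER_CUBIC)
cv2.imwrite('pics/w6c.png',c[:,:,::-1])
s=p.astype(int); m=((s[...,0]>100)&(s[...,0]-s[...,2]>60)&(s[...,1]>60)).astype(np.uint8); m[:, :250]=0;m[:,400:]=0
for c in cv2.findContours(m,cv2.RETR_EXTERNAL,cv2.CHAIN_APPROX_NONE)[0]:
    if len(c)>60: e=cv2.fitEllipse(c); print(np.round(e[0],1),np.round(e[1],1),onz(f,e[0],.059),onz(f,e[0],.047))
print('top ring proj size if home', proj(f,[[.530+.022*.277,.197-.022*.96,.059],[.53-.022*.277,.197+.022*.96,.059]]))
plan([.530,.197,.2]); plan([.454,-.159,.13])
```

```text
[321.5 238.4] [51.9 54.7] [0.53075787 0.19722277 0.059     ] [0.52731713 0.19620476 0.047     ]
top ring proj size if home [[348.65025155 239.36506658]
 [294.37287673 239.24015739]]
t 9.65 tcp [0.5316 0.197  0.1719] yaw 16.3 tilt 0.12 shift units [-0.008 -0.002 -0.14 ] turn None
t 9.65 tcp [0.5316 0.197  0.1719] yaw 16.3 tilt 0.12 shift units [-0.872  1.599  0.212] turn None
```

View pics/w6c.png

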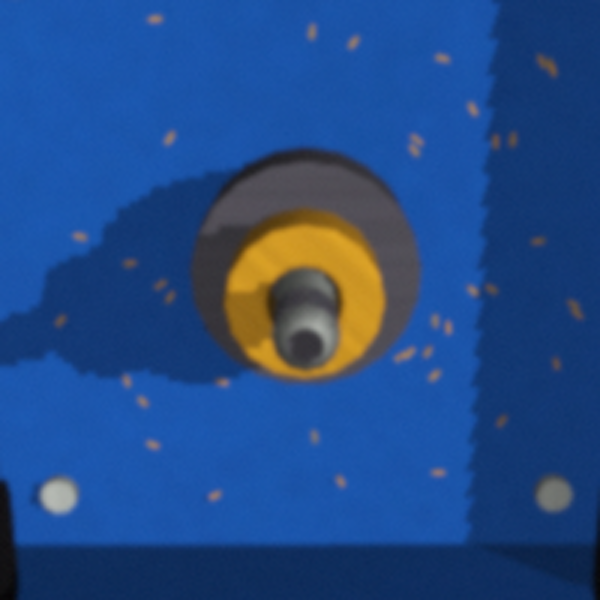

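>>> play_rows(
  commands=[
    [[-1,-0.1,0.17,0,0],[-1,-0.2,0.34,0,0],[-1,-0.3,0.51,0,0],[-1,-0.4,0.68,0,0],[-1,-0.44,0.8,0,0],[-1,-0.44,0.85,0,0],[-1,-0.44,0.85,0,0]],
  ],
)

```text
clock: 10.23
tcp_pos: [0.4954, 0.0066, 0.1721]
orientation: [3.11, 0.438, -0.003]
contact_force: [0.0, -0.4, -0.7]
grip_width: 0.0857
gripper_force: 0.0
```

>>> play_rows(
  commands=[
    [[-1,-0.1,0.17,0,0],[-1,-0.2,0.34,0,0],[-1,-0.3,0.51,0,0],[-1,-0.4,0.65,0.1,0],[-1,-0.433,0.749,0.2,0],[-1,-0.433,0.749,0.2,0],[-1,-0.433,0.749,0.2,0],[-1,-0.433,0.749,0.2,0]],
  ],
)

```text
clock: 10.9
tcp_pos: [0.4557, -0.1563, 0.1329]
orientation: [-3.108, -0.45, -0.0]
contact_force: [0.9, -0.3, 0.8]
grip_width: 0.0857
gripper_force: 0.0
```

Run:
```python
from h import *
f=cam('wrist'); save(f,'w7.png'); p=f['pixels'].astype(int)
find(f,'cutter_mid',.009)
q=proj(f,[.454,-.159,.014])[0]; print(q)
m=((p.min(2)>75)).astype(np.uint8)
for c in cv2.findContours(m,cv2.RETR_CCOMP,cv2.CHAIN_APPROX_NONE)[0]:
    if len(c)>30:
        e=cv2.fitEllipse(c)
        if np.hypot(*(np.array(e[0])-q))<40: print(np.round(e[0],1),np.round(e[1],1),onz(f,e[0],.014).round(4),onz(f,e[0],.009).round(4))
plan([.454,-.159,.01])
```

```text
cutter_mid 0.94 [308.0, 362.0, 372.0, 407.0] [338.9 385.8] [127.  50. 167.] centroid [ 0.3125 -0.2155] rectc [ 0.3141 -0.2165]
  cutter_mid 0.93 [288.0, 204.0, 362.0, 272.0] [325.6 236.6] [192. 196. 191.] centroid [ 0.4541 -0.1596] rectc [ 0.4525 -0.1596]
[324.85709988 238.16029461]
[325.5 237.2] [69.7 72. ] [ 0.4549 -0.1593  0.014 ] [ 0.4535 -0.1598  0.009 ]
[325.6 237.6] [21.1 23.2] [ 0.4547 -0.1595  0.014 ] [ 0.4533 -0.16    0.009 ]
t 11.0 tcp [ 0.456  -0.1564  0.1336] yaw 16.5 tilt 0.08 shift units [-0.014  0.01   0.618] turn None
```

>>> play_rows(
  commands=[
    [[-1,-0.01,0.013,0.15,0],[-1,-0.01,0.013,0.3,0],[-1,-0.01,0.013,0.45,0],[-1,-0.01,0.013,0.57,0],[-1,-0.01,0.013,0.62,0],[-1,-0.01,0.013,0.65,0],[-1,-0.01,0.013,0.67,0],[-1,-0.01,0.013,0.67,0],[-1,-0.01,0.013,0.67,0]],
  ],
)

```text
clock: 11.75
tcp_pos: [0.4545, -0.1616, 0.0001]
orientation: [3.109, 0.446, 0.003]
contact_force: [-0.1, -0.5, -0.5]
grip_width: 0.0856
gripper_force: 0.0
```

Run:
```python
from h import *
plan([.4548,-.1595,-.003])
f=cam('wrist'); save(f,'w8.png'); p=f['pixels']; c=cv2.resize(p[200:400,170:470],(900,600),interpolation=cv2.INTER_CUBIC)[:,50:850]
cv2.imwrite('pics/w8c.png',c[:,:,::-1])
```

```text
t 11.75 tcp [ 4.545e-01 -1.616e-01  1.000e-04] yaw 16.3 tilt 0.11 shift units [ 0.004 -0.01   0.016] turn None
```

View pics/w8c.png

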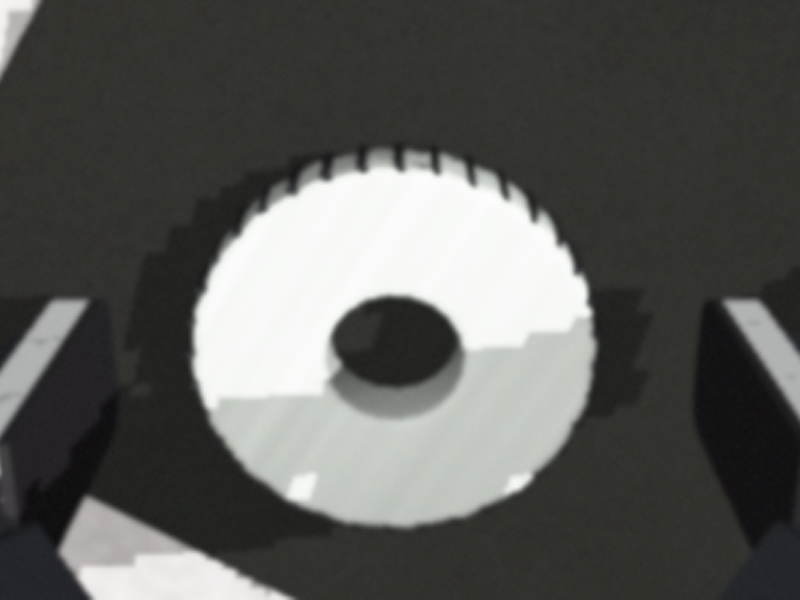

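>>> play_rows(
  commands=[
    [[-1,0.005,-0.008,0.012,0],[-1,0.005,-0.008,0.015,0],[1,0.005,-0.008,0.015,0],[1,0.005,-0.008,0.015,0],[1,0.005,-0.008,0.015,0],[1,0.005,-0.008,0.015,0],[1,0.005,-0.008,0.015,0]],
  ],
  grip_force=40,
)

```text
clock: 12.38
tcp_pos: [0.4568, -0.1605, -0.0006]
orientation: [3.107, 0.445, 0.008]
contact_force: [-4.7, 0.7, 37.7]
grip_width: 0.0577
gripper_force: 56.3
```

>>> play_rows(
  commands=[
    [[1,0,0,-0.02,0],[1,0,0,-0.04,0],[1,0,0,-0.08,0],[1,0,0,-0.15,0],[1,0,0,-0.25,0],[1,0,0,-0.35,0],[1,0,0,-0.35,0],[1,0,0,-0.35,0]],
  ],
)

```text
clock: 13.05
tcp_pos: [0.4545, -0.16, 0.0669]
orientation: [3.109, 0.445, 0.003]
contact_force: [0.1, -0.3, -2.0]
grip_width: 0.0572
gripper_force: 43.1
```

```bash
cat >> h.py <<'E'
def ell(f,fn,q,rad=60,z=0.,o=None,mn=40):
    m=fn(f['pixels'].astype(int)).astype(np.uint8)
    for c in cv2.findContours(m,cv2.RETR_CCOMP,cv2.CHAIN_APPROX_NONE)[0]:
        if len(c)>mn:
            e=cv2.fitEllipse(c)
            if np.hypot(*(np.array(e[0])-q))<rad: print(np.round(e[0],1),np.round(e[1],1),cv2.boundingRect(c),(onz(f,e[0],z)-(0 if o is None else o)).round(4))
E
python3 - <<'E'
from h import *
plan([.53,.197,.2]); o=get_obs()
f=cam('wrist'); save(f,'w9.png'); p=f['pixels']; c=cv2.resize(p[200:400,170:470],(900,600),interpolation=cv2.INTER_CUBIC)[:,50:850]
cv2.imwrite('pics/w9c.png',c[:,:,::-1])
q=proj(f,o['tcp_pos']+[0,0,.016])[0]; print(q,o['contact_force'],o['grip_width'])
ell(f,lambda p:p.min(2)>70,q,60,o['tcp_pos'][2]+.016,o['tcp_pos'])
E
```

```text
t 13.05 tcp [ 0.4545 -0.16    0.0669] yaw 16.3 tilt 0.11 shift units [ 0.865 -1.606 -0.666] turn None
[322.90500591 321.23490716] [ 0.0595634  -0.30127915 -1.98122123] 0.0572429766018138
[320.1 340.4] [152.4 168. ] (244, 253, 154, 161) [-0.0096 -0.0015  0.016 ]
[321.  318.5] [30.2 43.9] (299, 303, 45, 32) [0.001  0.0012 0.016 ]
```

View pics/w9c.png

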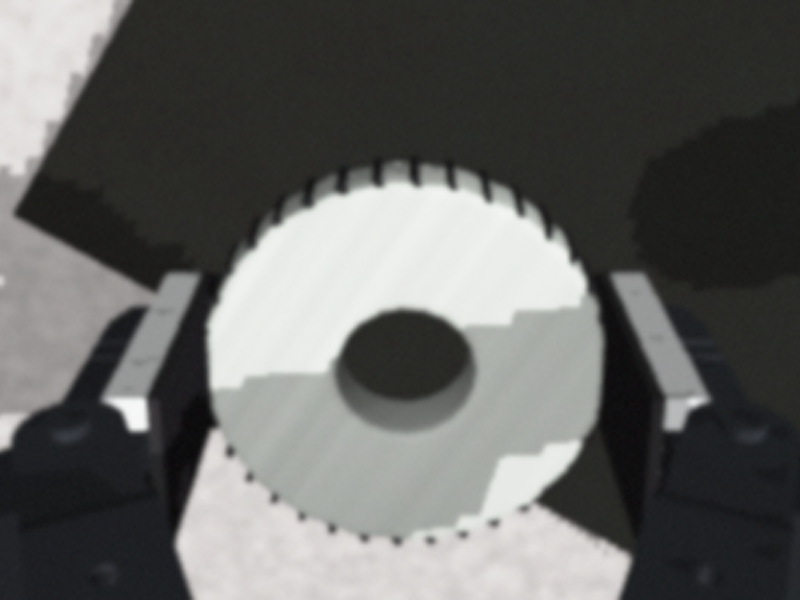

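>>> play_rows(
  commands=[
    [[1,0,0,-0.15,0],[1,0,0,-0.3,0],[1,0.05,-0.1,-0.45,0],[1,0.14,-0.25,-0.55,0],[1,0.22,-0.4,-0.6,0],[1,0.3,-0.55,-0.6,0],[1,0.37,-0.68,-0.6,0],[1,0.43,-0.8,-0.6,0],[1,0.43,-0.8,-0.6,0],[1,0.43,-0.8,-0.6,0]],
  ],
)

```text
clock: 13.93
tcp_pos: [0.4908, 0.0197, 0.1847]
orientation: [-3.108, -0.452, 0.004]
contact_force: [-0.2, -0.7, -1.6]
grip_width: 0.0575
gripper_force: 44.2
```

>>> play_rows(
  commands=[
    [[1,0.08,-0.15,0,0],[1,0.16,-0.3,0,0],[1,0.24,-0.45,0,0],[1,0.32,-0.6,0,0],[1,0.4,-0.73,0,0],[1,0.435,-0.806,0,0],[1,0.435,-0.806,0,0],[1,0.435,-0.806,0,0],[1,0.435,-0.806,0,0]],
  ],
)

```text
clock: 14.68
tcp_pos: [0.5295, 0.1947, 0.185]
orientation: [3.109, 0.442, -0.003]
contact_force: [0.1, -0.2, -1.7]
grip_width: 0.0571
gripper_force: 44.2
```

```bash
cat > tip.py <<'E'
from h import *
o=get_obs(); f=cam('wrist'); save(f,'w10.png')
p=f['pixels'].astype(int)
q=proj(f,[.530,.197,.095])[0]; print('pred tip',q)
# brass collar top ring left/right edges & post columns
m=((p[...,0]>90)&(p[...,0]-p[...,2]>45))
for r_ in range(int(q[1])-45,int(q[1])+20,5):
    xs=np.nonzero(m[r_,270:375])[0]+270
    g=((p[r_,:,:].max(1)-p[r_,:,:].min(1)<28)); gs=np.nonzero(g[300:345])[0]+300
    print(r_, (xs.min(),xs.max(),(xs.min()+xs.max())/2) if len(xs)>3 else None, (gs.min(),gs.max()) if len(gs) else None)
print('collar centre proj',proj(f,[.530,.197,.059]))
i=int(round(q[0])); print('column max-min luma', [(int(p[y,i].mean()),int(p[y,i].max()-p[y,i].min())) for y in range(int(q[1])-20,int(q[1])+12)], int(q[1])-20)
plan([.5305,.1972,.11])
print(o['grip_width'],o['gripper_force'])
E
python3 tip.py
```

```text
pred tip [319.263508   244.48686337]
199 None (np.int64(300), np.int64(344))
204 (np.int64(314), np.int64(327), np.float64(320.5)) (np.int64(300), np.int64(344))
209 (np.int64(307), np.int64(336), np.float64(321.5)) (np.int64(300), np.int64(344))
214 (np.int64(300), np.int64(339), np.float64(319.5)) (np.int64(341), np.int64(344))
219 (np.int64(297), np.int64(342), np.float64(319.5)) (np.int64(343), np.int64(344))
224 (np.int64(295), np.int64(343), np.float64(319.0)) (np.int64(313), np.int64(325))
229 (np.int64(294), np.int64(344), np.float64(319.0)) (np.int64(309), np.int64(329))
234 (np.int64(294), np.int64(345), np.float64(319.5)) (np.int64(309), np.int64(329))
239 (np.int64(295), np.int64(344), np.float64(319.5)) (np.int64(310), np.int64(329))
244 (np.int64(297), np.int64(341), np.float64(319.0)) (np.int64(310), np.int64(344))
249 (np.int64(300), np.int64(338), np.float64(319.0)) (np.int64(313), np.int64(344))
254 (np.int64(307), np.int64(331), np.float64(319.0)) (np.int64(301), np.int64(337))
259 None (np.int64(300), np.int64(344))
collar centre proj [[319.4423012  231.43905592]]
column max-min luma [(88, 3), (88, 3), (85, 3), (76, 1), (70, 3), (67, 4), (70, 4), (73, 3), (79, 3), (89, 3), (102, 3), (111, 3), (122, 4), (133, 3), (140, 4), (131, 3), (96, 1), (65, 3), (55, 5), (52, 6), (53, 7), (54, 6), (55, 5), (53, 6), (56, 5), (55, 6), (59, 4), (66, 1), (67, 7), (71, 17), (79, 13), (82, 6)] 224
t 14.73 tcp [0.5297 0.1946 0.1852] yaw 16.2 tilt 0.14 shift units [ 0.008 -0.012  0.376] turn None
0.05712551912738993 44.190559554845095
```

>>> play_rows(
  commands=[
    [[1,0.006,-0.012,0.08,0],[1,0.006,-0.012,0.2,0],[1,0.006,-0.012,0.3,0],[1,0.006,-0.012,0.37,0],[1,0.006,-0.012,0.37,0],[1,0.006,-0.012,0.37,0],[1,0.006,-0.012,0.37,0]],
  ],
)

```text
clock: 15.32
tcp_pos: [0.531, 0.1991, 0.113]
orientation: [3.11, 0.444, 0.002]
contact_force: [-0.1, -0.1, -1.3]
grip_width: 0.0569
gripper_force: 44.2
```

Run:
```python
from h import *
plan([.5303,.1972,.0545]);o=get_obs()
f=cam('wrist'); save(f,'w11.png'); p=f['pixels'].astype(int)
print(proj(f,o['tcp_pos']+[0,0,.0155]),proj(f,o['tcp_pos']+[0,0,.0055]),'post base/tip',proj(f,[[.53,.197,.059],[.53,.197,.095]]))
b=(p[...,2]-p[...,0]>40)  # blue
d=(p[...,0]-p[...,2]>40)
for r_ in range(290,350,6):
    print(r_,''.join('b' if b[r_,x] else 'y' if d[r_,x] else 'W' if p[r_,x].min()>130 else 'g' if p[r_,x].min()>80 else '.' for x in range(230,414,3)))
```

```text
t 15.32 tcp [0.531  0.1991 0.113 ] yaw 16.2 tilt 0.07 shift units [-0.006  0.008  0.292] turn None
[[322.8710165  320.64863859]] [[322.76356157 309.4199109 ]] post base/tip [[325.08213529 265.91658206]
 [325.84909055 290.45198912]]
290 bbbbbbbbbbb.WWWWWWWWWWWWWWWWWWWWWWWWWWWWWWWWWWWWWWWbbbbbbbbbbb
296 bbbbgggg..gWWWWWWWWWWWWWWWWWWWWWWWWWWWWWWWWWWWWWWWW...ggggbbbb
302 bbbgggg...WWWWWWWWWWWWWWWWWWWWbbWWWWWWWWWWWWWWWWWWWW...gggggbb
308 .ggWgg...WWWWWWWWWWWWWWWWbbbbbbbbbbbbWWWWWWWWWWWWWWWg...ggggg.
314 ggggg....WWWWWWWWWWWWWWWbbbbbbbbbbbbbbWWWWWWWWWWWWWWg....ggggg
320 gggg.....WWWWWWWWWWWWWWgbbbbbbbbbbbbbbgWWWWWWWWWWWWWg.....gggg
326 ggg......WWWWWWWWWWWWWW..bbbbbbbbbbbb.gWWWWWWWWWWWWWg......ggg
332 WW.......gWWWWWWWWWWWWWg....bbbbbb.gggWWWWWWWWWWWWWWg.......WW
338 WWg.......WWWWWWWWWWWWWWWggggggggggggWWWWWWWWWWWWWWW........WW
344 .........bbWWWWWWWWWWWWWWWWWWWWgWWWWWWWWWWWWWWWWWWWbb.........
```

>>> play_rows(
  commands=[
    [[1,-0.004,0.006,0.0,0],[1,-0.004,0.006,0.03,0],[1,-0.004,0.006,0.06,0],[1,-0.004,0.006,0.1,0],[1,-0.004,0.006,0.13,0],[1,-0.004,0.006,0.15,0],[1,-0.004,0.006,0.15,0],[1,-0.004,0.006,0.15,0]],
  ],
)

```text
clock: 16.03
tcp_pos: [0.5298, 0.198, 0.0816]
orientation: [3.109, 0.445, -0.001]
contact_force: [1.1, -1.1, -3.4]
grip_width: 0.0573
gripper_force: 44.1
```

>>> play_rows(
  commands=[
    [[1,0.002,0.004,0.02,0],[1,0.002,0.004,0.06,0],[1,0.002,0.004,0.1,0],[1,0.002,0.004,0.125,0],[1,0.002,0.004,0.135,0],[1,0.002,0.004,0.135,0],[1,0.002,0.004,0.135,0]],
  ],
)

```text
clock: 16.62
tcp_pos: [0.5302, 0.1979, 0.0548]
orientation: [-3.11, -0.446, 0.001]
contact_force: [-0.2, -0.0, -1.4]
grip_width: 0.0574
gripper_force: 44.2
```

>>> play_rows(
  commands=[
    [[-1,0,0,0,0],[-1,0,0,0,0],[-1,0,0,0,0],[-1,0,0,0,0],[-1,0,0,-0.1,0],[-1,0,0,-0.25,0],[-1,0,0,-0.4,0],[-1,0,0,-0.55,0],[-1,0,0,-0.65,0],[-1,0,0,-0.65,0],[-1,0,0,-0.65,0],[-1,0,0,-0.65,0]],
  ],
)

```text
clock: 17.62
tcp_pos: [0.53, 0.1973, 0.1844]
orientation: [3.109, 0.446, -0.002]
contact_force: [-0.3, -0.0, 0.5]
grip_width: 0.0852
gripper_force: 0.0
```

Run:
```python
from h import *
f=cam('wrist'); save(f,'w12.png')
q=proj(f,[.53,.197,.069])[0]; print(q)
e=proj(f,[[.53+.03*.277,.197-.03*.96,.069],[.53-.03*.277,.197+.03*.96,.069]]); print(e)
ell(f,lambda p:(p.min(2)>80),q,40,.069)
print('tip pred',proj(f,[.53,.197,.095]))
plan([.488,-.261,.14])
f=cam('scene'); print(proj(f,[[.53,.197,.064],[.488,-.261,.019]])); find(f,'cutter_mid',.064)
```

```text
[322.47469325 236.464394  ]
[[359.29725291 236.54959288]
 [285.63791695 236.37916222]]
[321.4 236.8] [70.2 72.4] (285, 201, 73, 72) [0.5295 0.1978 0.069 ]
[320.  240.1] [23.1 26.7] (308, 227, 26, 29) [0.5265 0.1981 0.069 ]
tip pred [[322.61547366 246.35689439]]
t 17.67 tcp [0.5297 0.1972 0.1838] yaw 16.3 tilt 0.12 shift units [-0.843  2.14   0.222] turn None
[[403.4643934  195.43241461]
 [183.11712156 317.83951879]]
  cutter_mid 0.96 [135.0, 234.0, 170.0, 260.0] [154.1 248.1] [ 75.  32. 103.] centroid [ 0.3606 -0.2375] rectc [ 0.3568 -0.2388]
  cutter_mid 0.67 [388.0, 184.0, 419.0, 211.0] [402.9 196. ] [100. 102. 102.] centroid [0.5306 0.1949] rectc [0.5333 0.193 ]
```

>>> play_rows(
  commands=[
    [[-1,-0.08,0.2,0,0],[-1,-0.16,0.4,0,0],[-1,-0.24,0.6,0,0],[-1,-0.32,0.8,0,0],[-1,-0.4,1,0,0],[-1,-0.4,1,0,0],[-1,-0.4,1,0,0]],
  ],
)

```text
clock: 18.35
tcp_pos: [0.5089, -0.0208, 0.1841]
orientation: [3.11, 0.435, -0.004]
contact_force: [-0.4, -0.8, 0.2]
grip_width: 0.0853
gripper_force: 0.0
```

>>> play_rows(
  commands=[
    [[-1,-0.08,0.2,0,0],[-1,-0.16,0.4,0,0],[-1,-0.24,0.6,0,0],[-1,-0.32,0.8,0,0],[-1,-0.4,1,0,0],[-1,-0.4,1,0,0],[-1,-0.4,1,0,0]],
  ],
)

```text
clock: 18.93
tcp_pos: [0.4889, -0.2333, 0.1843]
orientation: [3.111, 0.439, -0.001]
contact_force: [0.1, 0.4, -0.7]
grip_width: 0.0854
gripper_force: 0.0
```

>>> play_rows(
  commands=[
    [[-1,-0.04,0.14,0.1,0],[-1,-0.04,0.14,0.2,0],[-1,-0.04,0.14,0.22,0],[-1,-0.04,0.14,0.22,0],[-1,-0.04,0.14,0.22,0]],
  ],
)

```text
clock: 19.35
tcp_pos: [0.4904, -0.2576, 0.1413]
orientation: [-3.108, -0.451, -0.0]
contact_force: [0.5, 0.4, 1.1]
grip_width: 0.0854
gripper_force: 0.0
```

Run:
```python
from h import *
f=cam('wrist'); save(f,'w13.png')
find(f,'nut_mid',.019)
q=proj(f,[.488,-.261,.034])[0]; print(q)
ell(f,lambda p:(p[...,0]-p[...,2]>70),q,40,.034)
ell(f,lambda p:(p[...,0]>120)&(p.min(2)>90),q,40,.034,mn=15)
plan([.488,-.261,.014])
```

```text
nut_mid 0.86 [301.0, 211.0, 347.0, 265.0] [324.9 239.6] [222.  34.  26.] centroid [ 0.4866 -0.261 ] rectc [ 0.4877 -0.26  ]
[325.5825052  243.45839101]
[325.3 240.2] [50.6 54.9] (300, 212, 52, 56) [ 0.4905 -0.26    0.034 ]
[325.2 244.4] [17.3 18. ] (316, 236, 19, 18) [ 0.4871 -0.261   0.034 ]
[325.2 244.4] [17.3 18.1] (316, 236, 19, 18) [ 0.4871 -0.2609  0.034 ]
t 19.45 tcp [ 0.4908 -0.2587  0.1422] yaw 16.5 tilt 0.1 shift units [-0.018  0.007  0.641] turn None
```

>>> play_rows(
  commands=[
    [[-1,-0.018,0.006,0.15,0],[-1,-0.018,0.006,0.3,0],[-1,-0.018,0.006,0.45,0],[-1,-0.018,0.006,0.58,0],[-1,-0.018,0.006,0.65,0],[-1,-0.018,0.006,0.68,0],[-1,-0.018,0.006,0.68,0],[-1,-0.018,0.006,0.68,0]],
  ],
)

```text
clock: 20.12
tcp_pos: [0.4874, -0.2623, 0.0062]
orientation: [3.109, 0.446, 0.002]
contact_force: [0.3, -0.1, -0.2]
grip_width: 0.0853
gripper_force: 0.0
```

Run:
```python
from h import *
f=cam('wrist'); save(f,'w14.png')
q=proj(f,[.4873,-.261,.034])[0]; print(q)
ell(f,lambda p:(p[...,0]-p[...,2]>70),q,40,.034)
ell(f,lambda p:(p[...,0]>120)&(p.min(2)>90),q,40,.034,mn=15)
plan([.4873,-.261,.006])
```

```text
[319.87370542 336.07347399]
[319.6 321.5] [ 99.2 113.4] (269, 264, 102, 114) [ 0.4936 -0.2591  0.034 ]
[319.2 336.4] [31.7 36.1] (301, 320, 37, 33) [ 0.4871 -0.2608  0.034 ]
[319.2 336.4] [31.7 36.3] (301, 320, 37, 33) [ 0.4871 -0.2608  0.034 ]
t 20.17 tcp [ 0.4876 -0.2626  0.0066] yaw 16.3 tilt 0.15 shift units [ 0.001 -0.008  0.003] turn None
```

>>> play_rows(
  commands=[
    [[-1,0,-0.008,0,0],[-1,0,-0.008,0,0],[1,0,-0.008,0,0],[1,0,-0.008,0,0],[1,0,-0.008,0,0],[1,0,-0.008,0,0],[1,0,-0.008,0,0],[1,0,-0.008,0,0]],
  ],
  grip_force=35,
)

```text
clock: 20.83
tcp_pos: [0.4859, -0.2609, 0.0054]
orientation: [3.11, 0.446, 0.0]
contact_force: [-0.7, 0.5, 5.3]
grip_width: 0.0386
gripper_force: 34.7
```

>>> play_rows(
  commands=[
    [[1,0,0,-0.03,0],[1,0,0,-0.1,0],[1,0,0,-0.2,0],[1,0,0,-0.35,0],[1,0,0,-0.5,0],[1,0,0,-0.7,0],[1,0,0,-0.85,0],[1,0,0,-0.95,0],[1,0,0,-0.95,0],[1,0,0,-0.95,0],[1,0,0,-0.95,0]],
  ],
)

```text
clock: 21.75
tcp_pos: [0.485, -0.2605, 0.194]
orientation: [-3.109, -0.446, 0.003]
contact_force: [0.4, 0.4, -1.3]
grip_width: 0.0387
gripper_force: 35.4
```

```bash
cat > nut.py <<'E'
from h import *
o=get_obs(); f=cam('wrist'); save(f,'n%d.png'%(o['clock']*100)); t=o['tcp_pos']
print(o['grip_width'],o['gripper_force'])
for dz in (.026,.028,.030): 
    q=proj(f,t+[0,0,dz])[0]; print('tcp+',dz,q.round(1))
ell(f,lambda p:(p[...,0]>120)&(p.min(2)>90),q,40,t[2]+.028,t,mn=15)
ell(f,lambda p:(p[...,0]-p[...,2]>70),q,40,t[2]+.028,t)
plan([.53,.197,.2])
M=R.from_rotvec(o['orientation']).as_matrix(); print('tool x,y world',M[:2,0],M[:2,1])
E
python3 nut.py
```

```text
0.038694597226232426 35.37638182993305
tcp+ 0.026 [322.9 334.3]
tcp+ 0.028 [322.9 337.1]
tcp+ 0.03 [323. 340.]
[321.2 335.1] [30.8 34.3] (304, 320, 35, 31) [0.0007 0.0009 0.028 ]
[321.4 320.2] [ 97.9 112.1] (272, 263, 99, 112) [0.0072 0.0027 0.028 ]
[321.3 335.4] [32.2 36.5] (303, 319, 38, 34) [0.0006 0.0008 0.028 ]
t 21.8 tcp [ 0.4847 -0.2604  0.1936] yaw 16.3 tilt 0.17 shift units [ 0.86  -2.131 -0.03 ] turn None
tool x,y world [0.95972008 0.28095407] [ 0.28095255 -0.95972097]
```

>>> play_rows(
  commands=[
    [[1,0.04,-0.1,0,0],[1,0.12,-0.3,0,0],[1,0.2,-0.5,0,0],[1,0.28,-0.7,0,0],[1,0.36,-0.87,0,0],[1,0.4,-0.97,0,0],[1,0.4,-1,0,0],[1,0.4,-1,0,0]],
  ],
)

```text
clock: 22.47
tcp_pos: [0.5054, -0.0441, 0.1937]
orientation: [-3.108, -0.453, 0.004]
contact_force: [-0.1, -0.7, -0.7]
grip_width: 0.0382
gripper_force: 35.5
```

>>> play_rows(
  commands=[
    [[1,0.04,-0.1,0,0],[1,0.12,-0.3,0,0],[1,0.2,-0.5,0,0],[1,0.28,-0.7,0,0],[1,0.36,-0.87,0,0],[1,0.4,-0.97,0,0],[1,0.4,-1,0,0],[1,0.4,-1,0,0],[1,0.4,-1,0,0]],
  ],
)

```text
clock: 23.22
tcp_pos: [0.527, 0.1653, 0.1941]
orientation: [3.109, 0.442, -0.003]
contact_force: [0.6, -1.1, -1.1]
grip_width: 0.0388
gripper_force: 35.5
```

>>> play_rows(
  commands=[
    [[1,0.03,-0.07,0,0],[1,0.05,-0.12,0,0],[1,0.058,-0.13,0,0],[1,0.058,-0.13,0.05,0],[1,0.058,-0.13,0.1,0],[1,0.058,-0.13,0.15,0],[1,0.058,-0.13,0.18,0],[1,0.058,-0.13,0.2,0],[1,0.058,-0.13,0.2,0],[1,0.058,-0.13,0.2,0]],
  ],
)

```text
clock: 24.05
tcp_pos: [0.5308, 0.1961, 0.1548]
orientation: [3.11, 0.446, -0.001]
contact_force: [0.6, 0.1, -0.7]
grip_width: 0.0391
gripper_force: 35.5
```

```bash
python3 nut.py
python3 - <<'E'
from h import *
f=cam('wrist'); p=f['pixels'].astype(int)
print('pred cutter top',proj(f,[.53,.197,.069]),'edges',proj(f,[[.53+.03*.277,.197-.03*.96,.069],[.53-.03*.277,.197+.03*.96,.069],[.53+.03*.96,.197+.03*.277,.069]]))
m=(p.min(2)>80)&(p.max(2)-p.min(2)<40)
for r_ in range(190,262,8):
    xs=np.nonzero(m[r_,260:390])[0]+260; print(r_, (xs.min(),xs.max(),(xs.min()+xs.max())/2) if len(xs) else None)
plan([.5293,.1961,.1065])
E
```

```text
0.0390757527862566 35.53381837461984
tcp+ 0.026 [323.  334.3]
tcp+ 0.028 [323.  337.1]
tcp+ 0.03 [323. 340.]
[321.3 335.1] [30.6 34.1] (304, 320, 35, 31) [0.0007 0.0009 0.028 ]
[321.6 320.5] [ 97.6 111.4] (272, 264, 99, 111) [0.007  0.0027 0.028 ]
[321.5 335.4] [32.2 36.5] (303, 319, 38, 34) [0.0005 0.0008 0.028 ]
t 24.1 tcp [0.5311 0.1963 0.1553] yaw 16.3 tilt 0.02 shift units [-0.004 -0.005 -0.224] turn None
tool x,y world [0.95970768 0.28099978] [ 0.28099985 -0.95970781]
pred cutter top [[320.85684635 248.82800734]] edges [[361.87496014 248.93201975]
 [279.82431418 248.72395837]
 [320.9574202  208.41186893]]
190 (np.int64(358), np.int64(388), np.float64(373.0))
198 (np.int64(311), np.int64(333), np.float64(322.0))
206 (np.int64(296), np.int64(346), np.float64(321.0))
214 (np.int64(292), np.int64(354), np.float64(323.0))
222 (np.int64(290), np.int64(358), np.float64(324.0))
230 (np.int64(284), np.int64(360), np.float64(322.0))
238 (np.int64(269), np.int64(358), np.float64(313.5))
246 (np.int64(279), np.int64(359), np.float64(319.0))
254 (np.int64(279), np.int64(372), np.float64(325.5))
t 24.15 tcp [0.5312 0.1964 0.1555] yaw 16.3 tilt 0.05 shift units [-0.01  -0.001  0.245] turn None
```

>>> play_rows(
  commands=[
    [[1,-0.009,0,0.03,0],[1,-0.009,0,0.07,0],[1,-0.009,0,0.11,0],[1,-0.009,0,0.15,0],[1,-0.009,0,0.19,0],[1,-0.009,0,0.22,0],[1,-0.009,0,0.235,0],[1,-0.009,0,0.24,0],[1,-0.009,0,0.24,0],[1,-0.009,0,0.24,0],[1,-0.009,0,0.24,0],[1,-0.009,0,0.24,0]],
  ],
)

```text
clock: 25.15
tcp_pos: [0.5294, 0.1958, 0.1075]
orientation: [-3.11, -0.446, -0.001]
contact_force: [-0.2, -0.8, -1.1]
grip_width: 0.0387
gripper_force: 35.5
```

```bash
cat > chk.py <<'E'
from h import *
plan([.5293,.1961,.1065])
f=cam('scene'); p=f['pixels'].astype(int); save(f,'s_end.png')
d=[x for x in viewer.trace(f,'nut_mid')][:2]
for x in d: print(x['score'],x['rect'])
print('pred nut centre',proj(f,[[.53,.197,.12],[.53,.197,.105],[.53,.197,.095],[.53,.197,.064]]))
m=(p[...,0]-p[...,2]>50)&(p[...,0]-p[...,1]>50); m[:, :360]=0;m[:,440:]=0;m[240:]=0; ys,xs=np.nonzero(m); print(xs.min(),xs.max(),ys.min(),ys.max(),xs.mean(),ys.mean())
E
python3 chk.py; python3 nut.py
```

```text
t 25.15 tcp [0.5294 0.1958 0.1075] yaw 16.3 tilt 0.05 shift units [-0.    -0.001  0.005] turn None
0.57 [408.5, 160.6, 420.4, 186.4]
pred nut centre [[407.12845513 172.29983661]
 [406.11965181 178.66878539]
 [405.4584703  182.84306899]
 [403.4643934  195.43241461]]
405 419 160 185 413.0365296803653 173.26940639269407
0.03859473684458889 35.533751028497136
tcp+ 0.026 [323.  334.2]
tcp+ 0.028 [323. 337.]
tcp+ 0.03 [323.  339.9]
[321.4 335.3] [31.  35.1] (304, 320, 36, 32) [0.0006 0.0009 0.028 ]
[321.5 320.2] [ 98.2 111.8] (272, 264, 100, 111) [0.0071 0.0027 0.028 ]
[321.5 335.4] [31.9 36.1] (303, 319, 38, 33) [0.0006 0.0008 0.028 ]
t 25.3 tcp [0.5293 0.1958 0.1074] yaw 16.3 tilt 0.02 shift units [ 0.005 -0.005 -0.463] turn None
tool x,y world [0.95975474 0.28083904] [ 0.28083908 -0.95975487]
```

```bash
python3 -c "
from h import *
print(np.abs(get_obs()['qvel']).max()); print(r.hand_in())"
```

```text
0.003068277318018683
the job is handed in; nothing more can be done
None
```

I handed the job in at about 25 s. By camera measurement, the collar and cutter wheel are home on the post and let go, and the nut is held upright and still, its underside about 11 mm above the tip. I saw no contact with the bystanders but did not re-measure them, and `hand_in` gave no verdict.

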